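Turn the pantry carousel to the honey and hold it

TASK

Grip the black knob on top of the pantry carousel and turn the tray by it, letting go and taking it again as needed, until the honey jar with the red lid stands at the front, squarely in line with the orange pointer on the foot. Do not touch the jar, tins and glass on the tray, and turn gently enough that they all stay standing on it; leave the mug, tall tin and garlic beside it where they are. Finish while still gripping the knob and holding the tray still.

Things in the scene. Friction and masses are not known exactly. Their poses are not given: they have to be found in the camera images.
- carousel_foot: the fixed foot of the carousel, a black disc 190 mm across fastened to the worktop; origin on the turning axis at worktop height, z up; its -x axis is the carousel's front: an orange pointer bar runs out along -x under the tray and ends 175 mm from the axis in an orange disc, 26 mm across and 12 mm high
- tray (a joint): angle (rad) of the round wooden tray about its upright axis, growing anticlockwise from above; no stops, light friction (0.06 N m), stays where left; its value does not tell where things stand. Tray 300 mm across, floor 30 mm and rim 42 mm above the worktop; a steel post (16 mm) rises from its centre to the knob. The jar, tins and glass stand loose about 92 mm from the axis and ride round with it
- knob: round black knob fixed to the tray on top of the central post, on the turning axis; 40 mm across, 36 mm high, from 165 to 201 mm above the worktop; turns with the tray; origin at the centre of its underside. The things on the tray reach at most 121 mm above the worktop, so the knob can be gripped from above with the fingers in any direction
- knob_grip (a point): point on the turning axis at mid height of the knob, 183 mm above the worktop: where to grip it
- honey_jar: the honey jar with the red lid, the only one on the tray with a red lid (another stands far back by the wall as decoration); loose on the tray, 58 x 62 mm, 86 mm tall; origin at the centre of its underside, z up; its own yaw does not matter
- red_tin: green and silver food tin, loose on the tray, 75 mm across, 58 mm tall; origin at the centre of its underside, z up
- tuna_tin: flat pale tin with a gold lid, loose on the tray, 86 mm across, 40 mm tall; origin at the centre of its underside, z up
- tumbler: empty clear drinking glass, loose on the tray, 80 mm across the rim, 91 mm tall; origin at the centre of its underside, z up
- mug_cream: dark and cream mug on the worktop beside the carousel, 86 mm across (121 with handle), 99 mm tall; origin at its underside, below the middle of its outline with the handle; leave alone
- tomato_tin: tall green and gold tin on the worktop beside the carousel, 75 mm across, 110 mm tall; origin at the centre of its underside; leave alone
- garlic: garlic bulb on the worktop behind the carousel, 56 mm across; origin at its underside; leave alone
Not all that is in view belongs to the job. What is shaped like the honey_jar but pink is not meant. Leave any blue look-alike of the tuna_tin alone.

How it is judged:
On the way, in this order (a step that is already met when the one before it is completed fails the run):
1. the fingers grip the knob (contact force between the fingers and knob above 2 N), for 0.2 s.
2. the honey jar is brought to the front with the knob in the fingers (x of honey_jar in the frame of carousel_foot below -0.06 m and y of honey_jar in the frame of carousel_foot between -0.018 and 0.018 m and contact force between the fingers and knob above 2 N), for 0.2 s.
At the end, for the whole second after the job is handed in: The honey jar is at the front, at least 60 mm from the axis and within 18 mm of the pointer's line; the fingers press on the knob with over 2 N; the tray turns slower than 0.05 rad/s; jar, tins and glass stand upright (0.1 rad) on the tray floor, centres within 140 mm of the axis (all of step 2 and velocity of joint tray between -0.05 and 0.05 rad/s and angle between each of honey_jar, red_tin, tuna_tin, tumbler's own z axis and vertical below 0.1 rad and z of honey_jar in the frame of carousel_foot between 0.025 and 0.036 m and horizontal distance between each of honey_jar, red_tin, tuna_tin, tumbler and carousel_foot below 0.14 m and z of red_tin in the frame of carousel_foot between 0.025 and 0.036 m and z of tuna_tin in the frame of carousel_foot between 0.025 and 0.036 m and z of tumbler in the frame of carousel_foot between 0.025 and 0.036 m); the arm keeps its last pose, push and grip.
It fails at once if the jar, a tin or the glass on the carousel is touched by the robot (contact force between any of the fingers, the arm and honey_jar above 1 N or contact force between any of the fingers, the arm and red_tin above 1 N or contact force between any of the fingers, the arm and tuna_tin above 1 N or contact force between any of the fingers, the arm and tumbler above 1 N).
It fails at once if the jar, a tin or the glass on the carousel tips over (angle between any of honey_jar, red_tin, tuna_tin, tumbler's own z axis and vertical above 0.5 rad).
It fails at once if the mug, the tomato tin or the garlic beside the carousel is moved by more than 20 mm (distance of any of mug_cream, tomato_tin, garlic from where it was at the start of the episode above 0.02 m).
It also fails if it takes over 42 s, if anything falls off the work surface, if the arm or the gripper's body presses on something with over 40 N, if the wrist force passes 120 N, or if a joint passes its speed limit or range.

ROBOT

A 6-joint arm with a two-finger parallel gripper is mounted at the origin on a cart in front of the work surface, level with it; the furniture and walls round the work are solid. World frame = base frame: x ahead of the robot, y to its left, z up, the work surface at z = 0. Lengths are in m, angles in rad, forces in N, time in s.
With the tool pointing down it reaches from about 0.4 to 0.825 m from the base axis. Payload 7 kg.
Tool frame: the origin (TCP) lies on the centre line of the jaws, within the pads' length; the fingertips stand robot.nose_length ahead of it and the grasp point (between the pads) lies 6 mm ahead of it (robot.nose_length is the distance from the TCP to the fingertips, in m); z points along the fingers, y is the line along which they close (so a half turn about z gives the same grasp; the last joint's range is limited). The gripper opens to 88 mm and grips with 3 to 60 N. Pads are 19 mm wide; open, the fingers measure 130 mm over their backs; the gripper's body (78 mm by 193 mm) begins 47 mm behind the grasp point.
Start: joints at [1.488, 0.359, 0.012, 0, -1.224, -0.288], TCP at [0.245, 0.629, 0.252] pointing down, gripper open.
Joint ranges: [-3.07, 3.07], [-1.43, 2.12], [-1.02, 1.25], [-3.03, 1.67], [-3.05, -0], [-3.03, 3.03]. Speed limits (rad/s): [2.39, 2.39, 3.01, 3.14, 3.14, 3.14].

INTERFACE

Orientations are given as a rotation vector (axis times angle).
In Python, from rig import robot gives the robot as it stands.
- The arm moves only by the shell command python3 -m pendant 'ROWS' [OPENING] [FORCE]. ROWS is text: rows parted by semicolons, each of 4 numbers parted by spaces: the shift along the tool's x, y, z in mm, then the turn about the tool's z in rad. In form: x y z turn; .... A call has 1 to 10 rows; each row is the pose to reach, as a shift and turn from the pose commanded when the call began, along the tool's axes at that moment; what a row does not reach only later rows make up. A row lasts 1/10 s, in which the tool goes at most 50 mm and 8.59 degrees, less where a joint would pass 70% of its speed; a pose out of reach is approached as far as the arm can. A call with a gripper value outside its range is refused whole. OPENING is the closure, from 0 (fully open) to 1 (shut), set as the call begins (- or left out, the last holds). The fingers move at their own pace and stop on an object; FORCE is the grip in N (left out, the last holds). Time passes only in rows, so rows that repeat a pose let the fingers close. It gives the time, the measured TCP pose, the force, the opening and the grip force at its end, in the units of the state.
- robot.sense(): the state, without advancing time (a new reading comes with each control period).
- robot.get_image(name): name is "scene" or "top" or "wrist"; returns the picture (400x640x3 uint8, red, green, blue); there is no depth.
- robot.camera_params(name): a dict with "intrinsics" (3x3 intrinsics, pixels), "dist" ([k1, k2, p1, p2, k3] as OpenCV has them; the pictures are not rectified), "T" (4x4, takes a point from camera to world coordinates); the wrist camera has in their place "hand_eye" (4x4, takes a point from camera to tool coordinates, whose origin is the TCP and whose axes are the flange's). Camera axes: x right, y down, z forward; pixel columns grow to the right and rows downward; lengths in m; the calibration is good to about 2 mm. A picture is of the moment at which its call begins: read the wrist's pose just before it. camera_params takes no time and is no camera call.
- robot.close_job(): hands the job in; it is judged then, once.
The state is a dict: "t": time; "qpos": joint angles; "joint_velocities": joint speeds; "joint_torque": joint torques, N m; "tcp_pos": TCP position; "tool_rot": TCP orientation; "contact_force": force on the tool from outside, world axes, zero at the start; "ft_torque": the same for the moment, N m; "opening": finger opening in m; "grasp_force": force on a finger pad.
Only numpy, scipy, OpenCV 4.12 (cv2) and the standard library are available. Lean on these libraries where they do the work, as an engineer would, in place of code of your own. Each camera call takes 0.05 s, during which the arm holds its last target. There are 200 camera calls.

## Working session

There is one attempt and no reset: what is moved stays moved. The work goes in short steps, Python scripts to look and compute and a shell command to move; the robot and the scene stay as the last step left them, time stands still between calls to the robot, and variables do not carry over. Pictures are saved under pics/ and viewed, at most 10 in all, crops included, and the job is handed in when it is done.

```bash
mkdir -p pics; cat > h.py <<'E'
import numpy as np, cv2
from rig import robot
def ray(name,px):
    c=robot.camera_params(name); 
    u=cv2.undistortPoints(np.array([[px]],float),np.array(c["intrinsics"]),np.array(c["dist"]))[0,0]
    T=np.array(c["T"]); return T[:3,3],T[:3,:3]@np.array([u[0],u[1],1])
def onz(name,px,z):
    o,d=ray(name,px); return o+d*(z-o[2])/d[2]
E
python3 - <<'E'
from h import *
s=robot.sense();print(s, robot.nose_length)
for n in("top","scene"):
    im=robot.get_image(n);cv2.imwrite(f"pics/{n}0.png",im[:,:,::-1]);print(robot.camera_params(n)["T"])
E
```

```text
{'t': 0.0, 'qpos': array([ 1.48808079e+00,  3.59402433e-01,  1.10855339e-02, -3.66323107e-04,
       -1.22409280e+00, -2.88130848e-01]), 'joint_velocities': array([ 0.0025122 , -0.00011641,  0.00028891, -0.0003704 , -0.00165825,
        0.00011934]), 'joint_torque': array([-1.44530886e-04, -5.82714021e+01,  2.93043727e+01,  6.99717969e+00,
        6.93194437e-03, -1.75071955e-04]), 'tcp_pos': array([0.24445898, 0.6287103 , 0.25062129]), 'tool_rot': array([ 3.08609227e+00, -5.79081947e-01, -2.78193082e-04]), 'contact_force': array([-0.15540927, -0.49674385,  0.141432  ]), 'ft_torque': array([-0.01564431, -0.018971  , -0.01534172]), 'grasp_force': 0.0, 'opening': 0.08746504968305034} 0.025
[[-0.08240032 -0.97010142  0.22828365  0.32980347]
 [-0.99659155  0.08111289 -0.01503276 -0.02419595]
 [-0.00393345 -0.22874427 -0.9734786   1.3311289 ]
 [ 0.          0.          0.          1.        ]]
[[ 0.70068213 -0.42740563  0.57128713 -0.11664019]
 [-0.71326093 -0.43916609  0.54625268 -0.69747293]
 [ 0.01741846 -0.79022628 -0.61256757  0.90522562]
 [ 0.          0.          0.          1.        ]]
```

View pics/top0.png

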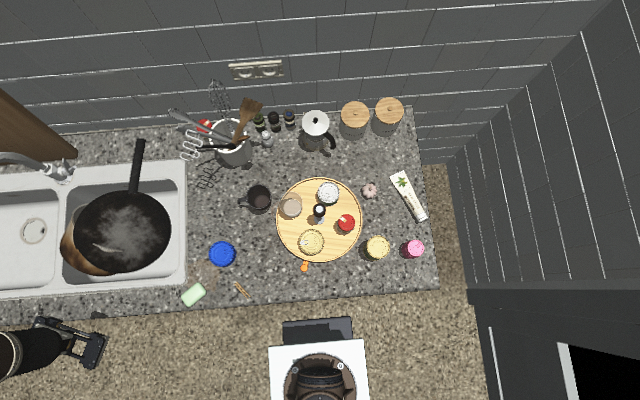

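View pics/scene0.png

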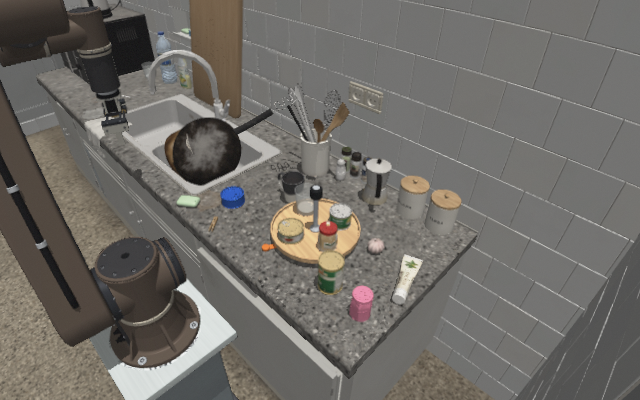

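The top view shows the knob at about (320,211), the tray centred near (319,220), the red lid at (346,223) and the orange disc at (305,267). The scene view agrees: pointer at (267,247), lid at (328,228).

```bash
cat > m.py <<'E'
from h import *
def blob(im,name,roi,z,lo,hi):
    h=cv2.cvtColor(im,cv2.COLOR_RGB2HSV); m=np.zeros(h.shape[:2],bool)
    x0,x1,y0,y1=roi
    for l,u in zip(lo,hi): m|=cv2.inRange(h,np.array(l),np.array(u))>0
    k=np.zeros_like(m);k[y0:y1,x0:x1]=m[y0:y1,x0:x1]
    n,_,st,ce=cv2.connectedComponentsWithStats(k.astype(np.uint8))
    i=1+np.argmax(st[1:,4]); return ce[i],st[i],onz(name,ce[i],z)
def measure(name,rois,p=True):
    im=robot.get_image(name); out={}
    for k,z,lo,hi in (("pointer",.012,[(5,150,150)],[(18,255,255)]),("lid",.116,[(0,140,60),(172,140,60)],[(4,255,255),(180,255,255)]),("knob",.195,[(0,0,0)],[(180,255,45)])):
        out[k]=blob(im,name,rois[k],z,lo,hi)
        if p: print(name,k,*[np.round(v,3) for v in out[k]])
    return out
R={"top":dict(pointer=(295,315,255,280),lid=(275,365,178,262),knob=(310,330,200,221)),"scene":dict(pointer=(255,275,238,256),lid=(270,362,200,262),knob=(305,326,180,205))}
E
python3 - <<'E'
from m import *
for n in R: measure(n,R[n])
im=robot.get_image("top");h=cv2.cvtColor(im,cv2.COLOR_RGB2HSV)
m=cv2.inRange(h,(12,60,120),(28,200,255));m[:,:265]=0;m[:,375:]=0;m[:170]=0;m[268:]=0
m=cv2.morphologyEx(m,cv2.MORPH_OPEN,np.ones((3,3)))
c=max(cv2.findContours(m,0,1)[0],key=cv2.contourArea);e=cv2.fitEllipse(cv2.convexHull(c));print(e,onz("top",e[0],.042))
a=cv2.resize(im[170:290,260:440],None,fx=4,fy=4,interpolation=2)[:,:,::-1]
cv2.imwrite("pics/crop.png",a)
E
```

```text
top pointer [303.782 266.036] [300 261   8  11  55] [0.402 0.02  0.012]
top lid [346.617 222.814] [338 215  17  16 188] [ 0.523 -0.133  0.116]
top knob [323.091 211.909] [320 207   5  10  11] [ 0.55  -0.057  0.195]
scene pointer [267.182 246.527] [262 244  12   6  55] [0.4   0.015 0.012]
scene lid [327.971 228.5  ] [320 222  17  13 172] [ 0.519 -0.138  0.116]
scene knob [315.557 193.764] [310 187  12  13 106] [ 0.54  -0.063  0.195]
((318.7348937988281, 219.32960510253906), (84.92805480957031, 86.9601058959961), 98.07406616210938) [ 0.55459352 -0.04466576  0.042     ]
```

View pics/crop.png

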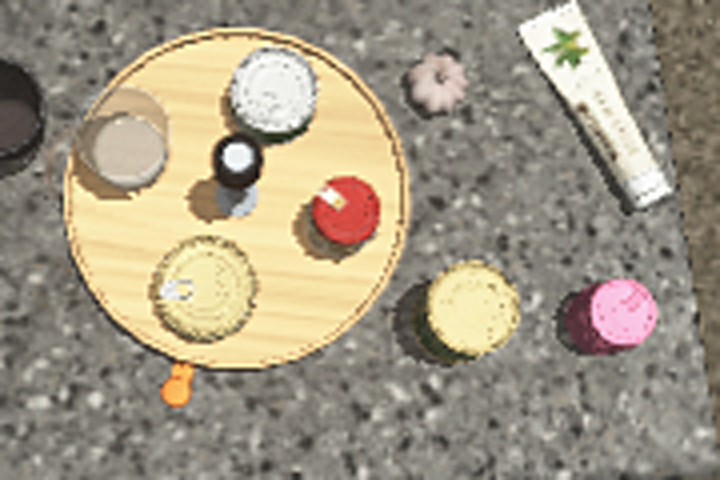

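The crop shows the knob cap at (238,161), the lid at (345,210) and the orange disc at (177,388). The tomato tin, pink look-alike and garlic are to the right. Next I work out the axis position and the moves.

```bash
python3 - <<'E'
from m import *
from scipy.spatial.transform import Rotation as Rn
im=robot.get_image("scene")
cv2.imwrite("pics/sc.png",cv2.resize(im[170:270,240:390],None,fx=5,fy=5,interpolation=2)[:,:,::-1])
print("knob top view", onz("top",(319.3,209.9),.201), onz("top",(319.3,209.9),.183))
print("lid top",onz("top",(345.9,222.1),.116))
s=robot.sense();r=Rn.from_rotvec(s["tool_rot"]).as_matrix();print(r.round(3))
d=np.array([.555,-.046,.27])-s["tcp_pos"];print((r.T@d*1000).round(1))
print(robot.camera_params("wrist"))
E
```

```text
knob top view [ 0.55568329 -0.0462825   0.201     ] [ 0.55928097 -0.04663428  0.183     ]
lid top [ 0.52527644 -0.1305558   0.116     ]
[[ 0.932 -0.362 -0.   ]
 [-0.362 -0.932 -0.001]
 [ 0.     0.001 -1.   ]]
[534.  516.6 -18.4]
{'intrinsics': array([[282.60143226,   0.        , 319.74582817],
       [  0.        , 282.60143226, 202.23355569],
       [  0.        ,   0.        ,   1.        ]]), 'dist': array([-0.0434854,  0.       ,  0.       ,  0.       ,  0.       ]), 'hand_eye': array([[ 1.19984013e-03, -9.64319929e-01, -2.64736917e-01,
         7.10113827e-02],
       [ 9.99999036e-01,  9.72179868e-04,  9.90970782e-04,
        -2.35568236e-04],
       [-6.98240973e-04, -2.64737850e-01,  9.64320166e-01,
        -1.33909584e-01],
       [ 0.00000000e+00,  0.00000000e+00,  0.00000000e+00,
         1.00000000e+00]])}
```

View pics/sc.png

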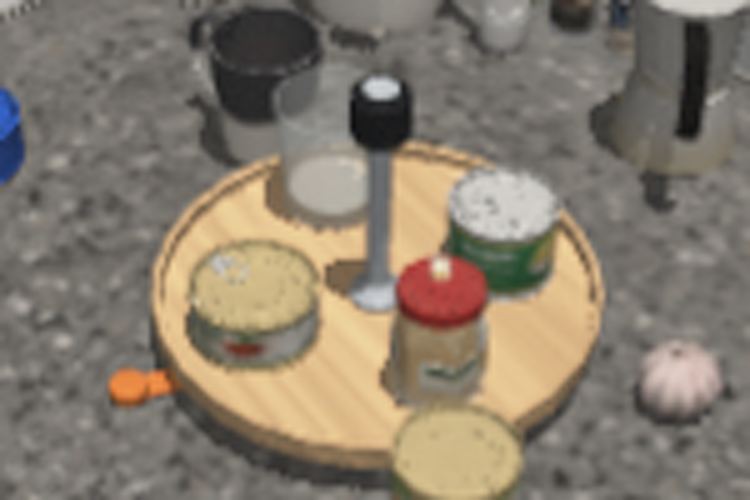

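The scene crop shows the knob cap at (381,88), which agrees with the axis near (0.555, -0.046). I'll travel there above knob height.

```bash
python3 -m pendant '10 10 -10 0; 35 34 -18 0; 65 63 -18 0; 95 92 -18 0; 125 121 -18 0; 155 150 -18 0; 185 179 -18 0; 215 208 -18 0; 245 237 -18 0; 267 258 -18 0' 0 20; python3 -m pendant '28 27 0 0; 58 56 0 0; 88 85 0 0; 118 114 0 0; 148 143 0 0; 178 172 0 0; 208 201 0 0; 236 228 0 0; 256 248 0 0; 267 258 0 0'; python3 -m pendant '0 0 0 0;0 0 0 0'
python3 - <<'E'
from m import *
from scipy.spatial.transform import Rotation as Rn
s=robot.sense();im=robot.get_image("wrist");print(s["t"],s["qpos"].round(3),s["tcp_pos"],s["tool_rot"])
cv2.imwrite("pics/w1.png",im[:,:,::-1])
E
```

```text
t: 1.3
tcp_pos: [0.4004, 0.2891, 0.2705]
tool_rot: [-3.086, 0.58, -0.001]
contact_force: [-0.1, 0.9, -0.3]
opening: 0.0877
grasp_force: 0.0
t: 2.3
tcp_pos: [0.5555, -0.0478, 0.27]
tool_rot: [3.087, -0.582, 0.001]
contact_force: [-0.0, 0.0, -0.4]
opening: 0.0874
grasp_force: 0.0
t: 2.5
tcp_pos: [0.555, -0.0453, 0.2697]
tool_rot: [-3.087, 0.58, -0.0]
contact_force: [-0.5, 0.7, -0.4]
opening: 0.0878
grasp_force: 0.0
2.5 [ 0.27   0.153 -0.224 -0.    -1.194  0.929] [ 0.55497309 -0.04532868  0.26973753] [-3.08731378e+00  5.80249869e-01 -1.33921200e-05]
```

View pics/w1.png

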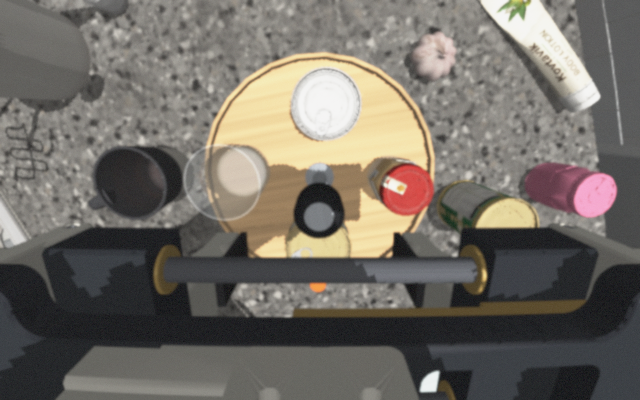

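The wrist view shows the knob cap at about (319,215), centred between the fingers, with the lid at (405,188) clear of them. I'll refine the axis and the angle from this view.

```bash
cat > w.py <<'E'
from m import *
from scipy.spatial.transform import Rotation as Rn
def wz(px,z):
    s=robot.sense();c=robot.camera_params("wrist");T=np.eye(4);T[:3,:3]=Rn.from_rotvec(s["tool_rot"]).as_matrix();T[:3,3]=s["tcp_pos"];T=T@c["hand_eye"]
    u=cv2.undistortPoints(np.array([[px]],float),c["intrinsics"],c["dist"])[0,0];d=T[:3,:3]@[u[0],u[1],1]
    return T[:3,3]+d*(z-T[2,3])/d[2]
E
python3 - <<'E'
from w import *
im=robot.get_image("wrist");h=cv2.cvtColor(im,cv2.COLOR_RGB2HSV)
m=(cv2.inRange(h,(0,140,60),(4,255,255))|cv2.inRange(h,(172,140,60),(180,255,255)));m[:, :370]=0;m[:,440:]=0
c=max(cv2.findContours(m,0,1)[0],key=cv2.contourArea);p=cv2.minEnclosingCircle(c);print(p)
print("lid",wz(p[0],.116),"knob",wz((319,216),.201),"ptr",wz((318.5,286),.012))
m=cv2.inRange(h,(10,50,100),(28,200,255));m[265:]=0;m[:,:200]=0;m[:,437:]=0
c=max(cv2.findContours(cv2.morphologyEx(m,2,np.ones((3,3))),0,1)[0],key=cv2.contourArea)
hull=cv2.convexHull(c)[:,0]; P=np.array([wz(q,.042)[:2] for q in hull if q[1]<235]); 
A=np.c_[2*P,np.ones(len(P))];x=np.linalg.lstsq(A,(P**2).sum(1),rcond=None)[0];print("tray",x[:2],np.sqrt(x[2]+x[:2]@x[:2]))
a=cv2.resize(im[180:250,270:370],None,fx=6,fy=6)[:,:,::-1];cv2.imwrite("pics/k.png",a)
E
```

```text
((406.68853759765625, 189.16940307617188), 26.751323699951172)
lid [ 0.52796096 -0.13174537  0.116     ] knob [ 0.55947155 -0.04567857  0.201     ] ptr [0.39432681 0.01956643 0.012     ]
tray [ 0.55962313 -0.04633862] 0.150191880702845
```

View pics/k.png

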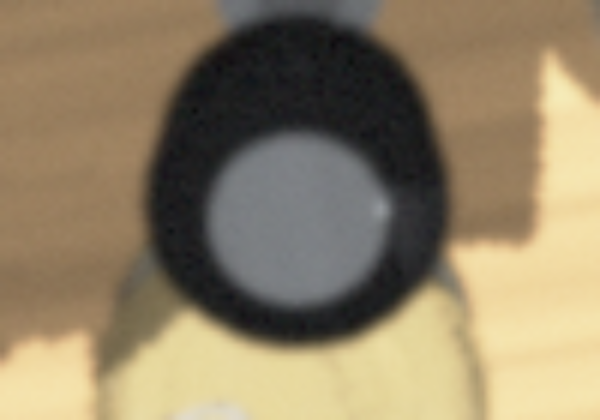

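The knob cap is at (297,217) in the crop. Both the knob and the tray fit put the axis at (0.559, -0.046). The jar needs a clockwise turn of about 1.60 rad. I'll go down and grip.

```bash
python3 -m pendant '3.5 -0.5 0 0; 3.5 -0.5 15 0; 3.5 -0.5 35 0; 3.5 -0.5 55 0; 3.5 -0.5 72 0; 3.5 -0.5 81 0; 3.5 -0.5 81 0' 0 ; python3 -m pendant '0 0 0 0;0 0 0 0;0 0 0 0;0 0 0 0;0 0 0 0;0 0 0 0;0 0 0 0;0 0 0 0;0 0 0 0;0 0 0 0' 1 20
```

```text
t: 3.3
tcp_pos: [0.5583, -0.0457, 0.1875]
tool_rot: [3.087, -0.578, -0.003]
contact_force: [-0.5, 0.0, 0.4]
opening: 0.0874
grasp_force: 0.0
t: 4.3
tcp_pos: [0.5589, -0.0459, 0.1886]
tool_rot: [-3.087, 0.579, -0.0]
contact_force: [-0.1, 2.8, 1.8]
opening: 0.0393
grasp_force: 20.0
```

Gripped well, at 20 N with little side force. I'll turn gently, starting with a small ramped turn.

```bash
python3 -m pendant '0 0 0 0.005;0 0 0 0.015;0 0 0 0.03;0 0 0 0.05;0 0 0 0.075;0 0 0 0.1;0 0 0 0.125;0 0 0 0.145;0 0 0 0.155;0 0 0 0.16'
python3 - <<'E'
from m import *
measure("top",R["top"]);measure("scene",R["scene"]);print(robot.sense()["qpos"])
E
```

```text
t: 5.3
tcp_pos: [0.559, -0.0458, 0.1886]
tool_rot: [-3.03, 0.826, -0.001]
contact_force: [0.2, 5.9, 1.8]
opening: 0.0393
grasp_force: 20.0
top pointer [302.    267.158] [300 264   6   8  19] [0.399 0.026 0.012]
top lid [347.419 228.733] [338 220  15  15 105] [ 0.503 -0.133  0.116]
top knob [320.256 210.407] [310 205  20  15 172] [ 0.555 -0.049  0.195]
scene pointer [266.982 246.754] [262 244  12   7  57] [0.399 0.014 0.012]
scene lid [323.147 229.676] [315 223  18  13 170] [ 0.504 -0.132  0.116]
scene knob [317.737 189.211] [311 188  15   3  19] [ 0.561 -0.051  0.195]
[ 2.67053414e-01  2.22340838e-01 -3.31647682e-01 -3.67052983e-04
 -1.01633397e+00  7.71712770e-01]
```

The turn works and goes the right way, and the jar rides along. About 1.44 rad remain.

```bash
python3 -m pendant '0 0 0 0.01;0 0 0 0.03;0 0 0 0.055;0 0 0 0.085;0 0 0 0.12;0 0 0 0.16;0 0 0 0.2;0 0 0 0.24;0 0 0 0.28;0 0 0 0.32'
python3 -m pendant '0 0 0 0.04;0 0 0 0.08;0 0 0 0.12;0 0 0 0.16;0 0 0 0.2;0 0 0 0.24;0 0 0 0.28;0 0 0 0.32;0 0 0 0.36;0 0 0 0.4'
python3 -m pendant '0 0 0 0.04;0 0 0 0.08;0 0 0 0.12;0 0 0 0.16;0 0 0 0.2;0 0 0 0.24;0 0 0 0.28;0 0 0 0.32;0 0 0 0.36;0 0 0 0.4'
python3 -m pendant '0 0 0 0.04;0 0 0 0.075;0 0 0 0.105;0 0 0 0.13;0 0 0 0.15;0 0 0 0.165;0 0 0 0.175;0 0 0 0.18;0 0 0 0.18;0 0 0 0.18'
python3 - <<'E'
from m import *
o=measure("scene",R["scene"]);print(robot.sense()["qpos"])
a=np.array([.559,-.046]);p=np.array([.4,.0168])-a;l=o["lid"][2][:2]-a
print(p,l,np.arctan2(p[0]*l[1]-p[1]*l[0],p@l))
im=robot.get_image("scene");im2=robot.get_image("top")
b=np.vstack([cv2.resize(im[170:270,240:390],None,fx=3,fy=3),cv2.resize(im2[170:270,245:395],None,fx=3,fy=3)])[:,:,::-1]
cv2.imwrite("pics/f.png",b[:600])
E
```

```text
t: 6.4
tcp_pos: [0.5591, -0.0456, 0.1886]
tool_rot: [-2.859, 1.3, -0.001]
contact_force: [1.4, 6.6, 1.5]
opening: 0.0393
grasp_force: 20.0
t: 7.4
tcp_pos: [0.5595, -0.0454, 0.1887]
tool_rot: [-2.543, 1.841, -0.001]
contact_force: [3.0, 7.6, 0.7]
opening: 0.0391
grasp_force: 20.0
t: 8.4
tcp_pos: [0.5598, -0.0454, 0.1887]
tool_rot: [-2.126, 2.31, -0.001]
contact_force: [3.6, 6.9, -1.6]
opening: 0.0393
grasp_force: 20.0
t: 9.4
tcp_pos: [0.56, -0.0454, 0.1886]
tool_rot: [-1.912, 2.49, -0.001]
contact_force: [3.8, 7.0, -1.3]
opening: 0.0396
grasp_force: 20.0
scene pointer [267.085 246.746] [262 244  12   7  59] [0.399 0.014 0.012]
scene lid [288.836 219.566] [282 213  17  13 152] [ 0.461 -0.026  0.116]
scene knob [316.007 191.387] [307 183  17  17 150] [ 0.549 -0.055  0.195]
[ 2.67257810e-01  2.22798518e-01 -3.30869297e-01 -5.06193227e-04
 -1.01457584e+00 -5.28154984e-01]
[-0.159   0.0628] [-0.09756091  0.02012121] 0.17277067831758397
```

View pics/f.png

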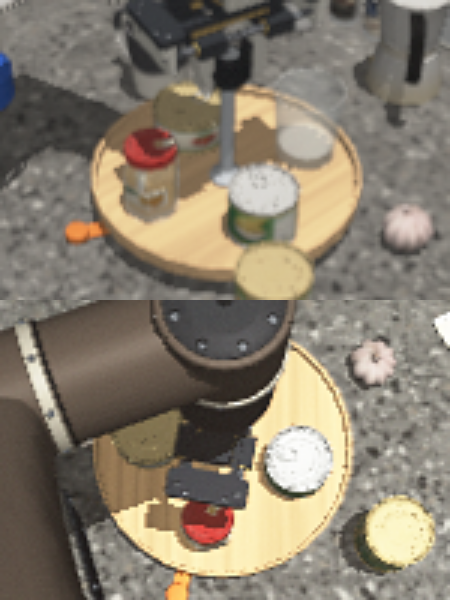

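The items all stand upright. The lid is at (151,145) in the scene part and the disc at (85,231), so the jar is slightly short of the pointer. The wrist camera should give a better estimate.

```bash
cat > a.py <<'E'
from w import *
im=robot.get_image("wrist");h=cv2.cvtColor(im,cv2.COLOR_RGB2HSV)
m=(cv2.inRange(h,(0,140,60),(4,255,255))|cv2.inRange(h,(172,140,60),(180,255,255)))
c=max(cv2.findContours(m,0,1)[0],key=cv2.contourArea);p=cv2.minEnclosingCircle(c)
o=cv2.inRange(h,(5,150,130),(18,255,255));n,_,st,ce=cv2.connectedComponentsWithStats(o)
print("lid",p,cv2.contourArea(c),l:=wz(p[0],.116))
for i in range(1,n):
    if st[i,4]>10: print("or",st[i],ce[i],wz(ce[i],.012))
a=np.array([.559,-.046])
for P in ((.394,.0196),(.402,.018)):
    P=np.array(P)-a;L=l[:2]-a;print(np.arctan2(P[0]*L[1]-P[1]*L[0],P@L))
cv2.imwrite("pics/w2.png",im[:,:,::-1])
E
python3 a.py
```

```text
lid ((437.13739013671875, 214.9180145263672), 36.55527877807617) 1935.0 [ 0.47114855 -0.0260736   0.116     ]
or [470 198  11  19 115] [475.11304348 205.71304348] [0.39095792 0.01866192 0.012     ]
0.15536937470406254
0.16403263119488054
```

View pics/w2.png

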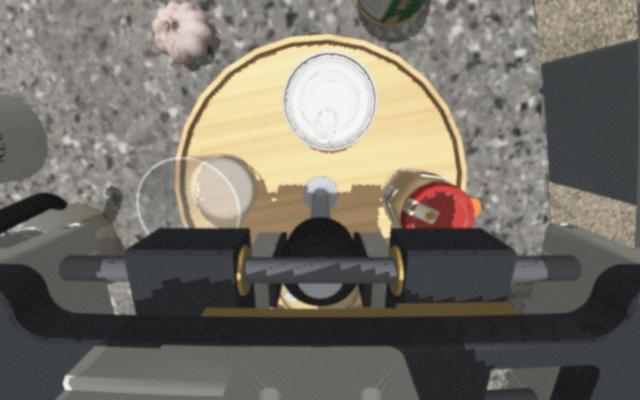

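The wrist view shows the lid at (437,213), with its lower edge hidden by the hand, and the disc at (475,206). The plan and the view together give about 0.145 rad left.

```bash
python3 -m pendant '0 0 0 0.005;0 0 0 0.02;0 0 0 0.04;0 0 0 0.065;0 0 0 0.09;0 0 0 0.115;0 0 0 0.133;0 0 0 0.142;0 0 0 0.145;0 0 0 0.145'; python3 -m pendant '0 0 0 0;0 0 0 0;0 0 0 0;0 0 0 0;0 0 0 0'; python3 - <<'E'
from m import *
a=np.array([.559,-.046]);print(measure("scene",R["scene"],0)["lid"][2][:2]+[.0075,.006]-a)
im=robot.get_image("top");o,st,l=blob(im,"top",R["top"]["lid"],.116,[(0,140,60),(172,140,60)],[(4,255,255),(180,255,255)]);print(o,st,l)
cv2.imwrite("pics/t3.png",np.hstack([cv2.resize(im[170:290,250:350],None,fx=4,fy=4),cv2.resize(robot.get_image("scene")[170:290,240:340],None,fx=4,fy=4)])[:,:,::-1])
E
python3 a.py
```

```text
t: 10.6
tcp_pos: [0.5601, -0.0455, 0.1887]
tool_rot: [-1.726, 2.622, -0.001]
contact_force: [4.8, 6.3, -2.1]
opening: 0.0392
grasp_force: 20.0
t: 11.1
tcp_pos: [0.5601, -0.0454, 0.1887]
tool_rot: [-1.726, 2.621, -0.001]
contact_force: [4.7, 6.8, -1.8]
opening: 0.0393
grasp_force: 20.0
[-0.0861765   0.03913359]
[309.27710843 242.97590361] [302 236  17  14 166] [ 0.46764144 -0.00686037  0.116     ]
lid ((440.5, 211.5), 34.212669372558594) 1735.0 [ 0.4717662 -0.0150953  0.116    ]
or [464 176  21  22 337] [474.21661721 186.0652819 ] [0.39705917 0.01929753 0.012     ]
0.037937136225938424
0.0466003927167564
```

View pics/t3.png

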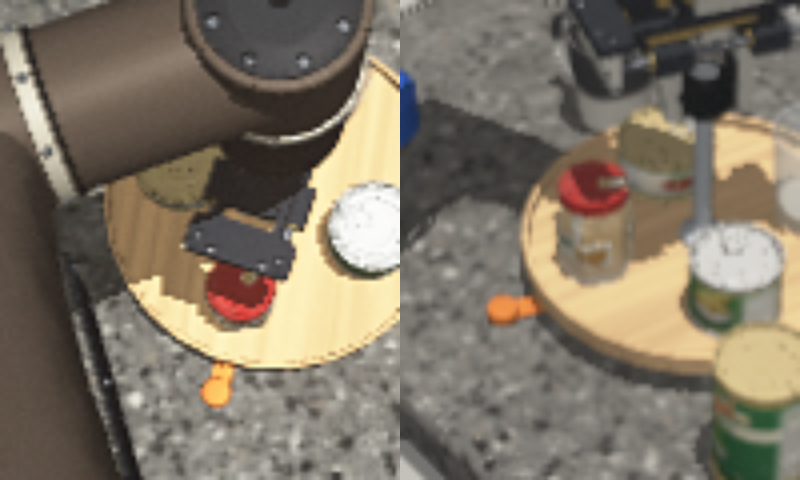

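The jar stands on the pointer's line: the estimates agree within about ±0.04 rad (4 mm), against 18 mm allowed. Lid at (240,290), disc at (216,390); everything is upright. I'm handing in.

```bash
python3 -c "
from rig import robot
print(robot.close_job())"
```

```text
the job is handed in; nothing more can be done
None
```

I turned the tray by the knob in a single grip until the honey jar was lined up with the orange pointer (about 4 mm off at most by my camera estimates, 18 mm allowed), and handed the job in at about 11 s still gripping the knob at 20 N; everything on the tray I could see was upright, and the judge gave no verdict.

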